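Put the tools away and shut the tool chest

TASK

Put the adjustable spanner in the open drawer of the red tool chest and push the drawer fully home, past its catch, until it seats. The screwdriver goes in the tray at the top of the chest; with it in place, bring the lid down until it is shut, without letting it slam. Leave the glass jar, the steel tumbler and the steel tin where they stand.

Things in the scene. Friction and masses are not known exactly. Their poses are not given: they have to be found in the camera images.
- chest: Red steel bench tool chest, fixed to the counter: 210 mm deep, 300 mm wide, its rim 124 mm high. Origin at the centre of its underside, on the counter. Its front (drawer side) faces its own -x, its width runs along y, z is up. The upper part is an open tray; below the tray one drawer slides out of the front; the lid is hinged on the rear (+x) rim.
- tray_floor (a point): Centre of the tray floor, 82 mm above the counter, axes as the chest. The tray is 200 mm (x) by 290 mm (y) inside, with walls 42 mm high.
- drawer (a joint): Drawer opening in m: 0 = home (seated), grows as the drawer comes out along the chest's -x (0.175 at most). It slides with 1 to 2 N of friction. A sprung roller catch holds it home: the drawer runs freely until about 0.013, then resists with up to some 13 N (most at about 0.011); once below about 0.004 it is drawn in the rest of the way and rests against its stop; let go between 0.005 and 0.013 it springs out again.
- drawer_floor (a point): Centre of the drawer's inner floor, 21 mm above the counter; moves with the drawer, axes as the chest. Inside, the drawer is 182 mm (x) by 268 mm (y), with walls 45 mm high above this floor; its front inner wall lies at x = -91 mm of this point. Only the part pulled out in front of the chest can be reached from above.
- drawer_front (a point): Middle of the outer face of the drawer's aluminium pull trim, 65 mm above the counter; moves with the drawer, axes as the chest. The trim is a bar 290 mm wide, 18 mm high and 16 mm deep along the top of the drawer front; push it towards +x to close the drawer.
- lid (a joint): Lid angle in rad: 0 = shut, grows as it opens; starts standing open at 1.6 to 1.75 (about upright, 1.78 at most). Stiff hinge: it stays at any angle where it is left, and moves with 1 to 4 N at its free edge.
- lid_hinge (a point): Middle of the lid's hinge axis, on the rear rim of the chest, 124 mm above the counter. Its axes turn with the lid; the hinge axis is along y (the width). The lid is a pan 302 mm wide, 22 mm thick, reaching 212 mm from the hinge along its own -x; its outer face is 22 mm from the hinge plane, along its own +z: up when shut, facing away from the chest's rear when open. On the outer face, half-way to the free edge, a carrying handle 120 mm long stands 14 mm proud.
- lid_edge (a point): Middle of the lid's free edge, on its outer face, 212 mm from the hinge; axes turn with the lid.
- spanner_grip (a point): Loose. Adjustable spanner of bright steel, 0.2 to 0.35 kg, 200 mm long, 14 mm thick at its head and lying flat, its head (about 50 mm wide) to its own +x. This point is half-way up its thickness (7 mm above what it lies on) on the handle near the centre of mass, 20 mm from mid-length towards the head; the handle is 24 mm wide (along y) and 10 mm thick here; the head begins 13 mm further on.
- spanner_head (a point): Jaw end of the spanner, 75 mm along +x and 10 mm along +y from spanner_grip.
- spanner_tail (a point): Handle end of the spanner, 115 mm along -x from spanner_grip.
- screwdriver_grip (a point): Loose. Screwdriver, 0.1 to 0.17 kg, 200 mm long, with a square yellow handle (28 mm by 28 mm, 96 mm long) and a thin steel blade to its own +x. This point is on its axis (14 mm above what it lies on), near the centre of mass, in the handle, 35 mm from mid-length towards the butt.
- screwdriver_tip (a point): Blade tip of the screwdriver, 133 mm along +x from screwdriver_grip.
- screwdriver_butt (a point): Butt of the screwdriver's handle, 63 mm along -x from screwdriver_grip.
- jar_mid (a point): Centre of a glass jar with a green lid, 76 mm across, 125 mm high; a bystander.
- tumbler_mid (a point): Centre of a steel tumbler, 72 mm across, 95 mm high; a bystander.
- dabba_mid (a point): Centre of a round lidded steel tin, 108 mm across, 80 mm high; a bystander.
Not all that is in view belongs to the job. Of the things that look like the part that bears spanner_grip, the larger one is meant. What is shaped like the part that bears screwdriver_grip but blue is not meant.

How it is judged:
On the way, in this order (a step that is already met when the one before it is completed fails the run):
1. the spanner lies in the drawer while it is still open (x of spanner_head in the frame of drawer_floor between -0.095 and 0.095 m and y of spanner_head in the frame of drawer_floor between -0.138 and 0.138 m and z of spanner_head in the frame of drawer_floor between -0.01 and 0.04 m and x of spanner_tail in the frame of drawer_floor between -0.095 and 0.095 m and y of spanner_tail in the frame of drawer_floor between -0.138 and 0.138 m and z of spanner_tail in the frame of drawer_floor between -0.01 and 0.04 m and value of joint drawer above 0.05 m and not (contact force between the fingers and spanner above 0.2 N)), for 0.2 s.
2. the drawer is home and seated at its catch (value of joint drawer below 0.003 m), for 0.2 s.
At the end, for the whole second after the job is handed in: The spanner lies wholly inside the drawer, the screwdriver wholly inside the top tray, both at rest; the drawer is home (within 3 mm, held by its catch), the lid is shut (within 0.03 rad), and nothing is held (x of spanner_head in the frame of drawer_floor between -0.095 and 0.095 m and y of spanner_head in the frame of drawer_floor between -0.138 and 0.138 m and z of spanner_head in the frame of drawer_floor between -0.01 and 0.04 m and x of spanner_tail in the frame of drawer_floor between -0.095 and 0.095 m and y of spanner_tail in the frame of drawer_floor between -0.138 and 0.138 m and z of spanner_tail in the frame of drawer_floor between -0.01 and 0.04 m and x of screwdriver_tip in the frame of tray_floor between -0.105 and 0.105 m and y of screwdriver_tip in the frame of tray_floor between -0.15 and 0.15 m and z of screwdriver_tip in the frame of tray_floor between -0.01 and 0.04 m and x of screwdriver_butt in the frame of tray_floor between -0.105 and 0.105 m and y of screwdriver_butt in the frame of tray_floor between -0.15 and 0.15 m and z of screwdriver_butt in the frame of tray_floor between -0.01 and 0.04 m and value of joint drawer below 0.003 m and value of joint lid below 0.03 rad and linear speed of each of spanner, screwdriver below 0.02 m/s); the robot touches nothing.
It fails at once if the jar is pushed more than 30 mm or knocked over (distance of jar_mid from where it was at the start of the episode above 0.03 m or angle between jar_mid's own z axis and vertical above 0.35 rad).
It fails at once if the tumbler is pushed more than 30 mm or knocked over (distance of tumbler_mid from where it was at the start of the episode above 0.03 m or angle between tumbler_mid's own z axis and vertical above 0.35 rad).
It fails at once if the tin is pushed more than 30 mm or knocked over (distance of dabba_mid from where it was at the start of the episode above 0.03 m or angle between dabba_mid's own z axis and vertical above 0.35 rad).
It fails at once if the lid slams (closes faster than 3 rad/s) (velocity of joint lid below -3 rad/s).
It also fails if it takes over 72 s, if anything falls off the work surface, if the arm or the gripper's body presses on something with over 40 N, if the wrist force passes 120 N, or if a joint passes its speed limit or range.

ROBOT

A 6-joint arm with a two-finger parallel gripper is mounted at the origin on the work surface. World frame = base frame: x ahead of the robot, y to its left, z up, the work surface at z = 0. Lengths are in m, angles in rad, forces in N, time in s.
With the tool pointing down it reaches from about 0.3 to 0.775 m from the base axis. Payload 14.6 kg.
Tool frame: the origin (TCP) lies on the centre line of the jaws, within the pads' length; the fingertips stand 11 mm ahead of it and the grasp point (between the pads) lies 8 mm behind it; z points along the fingers, y is the direction in which the jaws open and shut (so a half turn about z gives the same grasp; the last joint's range is limited). The gripper opens to 94 mm and grips with 3 to 60 N. Pads are 16 mm wide; open, the fingers measure 119 mm over their backs; the gripper's body (75 mm by 177 mm) begins 78 mm behind the grasp point.
Start: joints at [-1.236, 0.3, 1.521, -0, 1.321, -0.067], TCP at [0.215, -0.506, 0.216] pointing down, gripper open.
Joint ranges: [-3.03, 3.03], [-0.79, 2.21], [0.23, 2.52], [-1.04, 4.18], [0, 3.07], [-2.55, 2.55]. Speed limits (rad/s): [2.22, 2.22, 2.57, 3.14, 3.14, 3.14].

INTERFACE

Orientations are given as [roll, pitch, yaw] about the fixed x, y, z axes, in that order (R = Rz(yaw) Ry(pitch) Rx(roll)).
In Python, from plant import get_state, capture, hand_in gives the robot as it stands. The module is installed in compiled form; this text tells all that it offers.
- The arm moves only by the tool play_rows, never from a script. Its argument "steps" is a list of rows, each an object of numbers: "tx", "ty", "tz": the shift along the tool's x, y, z in mm; "ax", "ay", "az": the turn, a rotation vector about the tool's x, y, z in degrees; "jaw": the closure, from 0 (fully open) to 1 (shut). A call has 1 to 5 rows; each row is the pose to reach, as a shift and turn from the pose commanded when the call began, along the tool's axes at that moment; what a row does not reach only later rows make up. A row lasts 1/10 s, in which the tool goes at most 50 mm and 8.59 degrees, less where a joint would pass 70% of its speed; a pose out of reach is approached as far as the arm can. A call with a gripper value outside its range is refused whole. The fingers move at their own pace and stop on an object; "newtons" is the grip in N (left out, the last holds). Time passes only in rows, so rows that repeat a pose let the fingers close. It gives the time, the measured TCP pose, the force and the opening at its end, in the units of the state.
- get_state(): the state, without advancing time (a new reading comes with each control period).
- capture(name): name is "scene" or "top" or "wrist"; returns a dict with "color" (420x560x3 uint8, blue, green, red), "range_z" (420x560 float32, m along the optical axis (not along the pixel's ray), 0 where there is no reading), "mtx" (3x3 intrinsics, pixels), "R" (3x3) and "t" (3): a world point X has camera coordinates R X + t; the wrist camera has in their place "T_tool_cam" (4x4, takes a point from camera to tool coordinates, whose origin is the TCP and whose axes are the flange's). Camera axes: x right, y down, z forward; pixel columns grow to the right and rows downward; lengths in m; the calibration is good to about 2 mm. A picture is of the moment at which its call begins: read the wrist's pose just before it.
- hand_in(): hands the job in, once; it reports no verdict.
The state is a dict: "t": time; "joint_positions": joint angles; "joint_vel": joint speeds; "joint_torque": joint torques, N m; "position": TCP position; "tcp_rot": TCP orientation; "wrist_force": force on the tool from outside, world axes, zero at the start; "torque": the same for the moment, N m; "grip_width": opening from 0.0 (shut) to 1.0 (fully open).
Only numpy, scipy, OpenCV 4.12 (cv2) and the standard library are available. Lean on these libraries where they do the work, as an engineer would, in place of code of your own. Each camera call takes 0.05 s, during which the arm holds its last target. There are 200 camera calls.

## Working session

There is one attempt and no reset: what is moved stays moved. The work goes in short steps, Python scripts to look and compute and a tool call to move; the robot and the scene stay as the last step left them, time stands still between calls to the robot, and variables do not carry over. Pictures are saved under pics/ and viewed, on a budget of 10 in all, crops included, one or two more only if the job needs it, and the job is handed in when it is done.

Besides the shell and the picture viewer there is one more tool, called after "Call:" in YAML: its name, and indented under it one key for each argument. play_rows: Moves the arm, as the interface text tells. Its arguments: {"type":"object","properties":{"steps":{"type":"array"},"newtons":{"type":"number"}},"required":["steps"]}

```bash
mkdir -p pics; cat > h.py <<'E'
import numpy as np, cv2, json
from plant import get_state, capture
from scipy.spatial.transform import Rotation as Ro
def cam(n):
    s=get_state(); c=capture(n)
    if 'R' not in c:
        T=np.eye(4); T[:3,:3]=rot(s); T[:3,3]=s['position']
        M=np.linalg.inv(T@np.array(c['T_tool_cam'])); c['R']=M[:3,:3]; c['t']=M[:3,3]
    c['R']=np.array(c['R']); c['t']=np.array(c['t']).ravel(); c['mtx']=np.array(c['mtx'])
    return c
def rot(s):
    r=np.array(s['tcp_rot']); return r if r.shape==(3,3) else Ro.from_euler('xyz',r).as_matrix()
def rays(c,uv):
    uv=np.atleast_2d(uv).astype(float); d=np.c_[uv,np.ones(len(uv))]@np.linalg.inv(c['mtx']).T
    return -c['R'].T@c['t'], d@c['R']
def onplane(c,uv,z):
    o,d=rays(c,uv); return o+d*((z-o[2])/d[:,2])[:,None]
def cloud(c):
    h,w=c['range_z'].shape; u,v=np.meshgrid(np.arange(w),np.arange(h))
    o,d=rays(c,np.c_[u.ravel(),v.ravel()]); return (o+d*c['range_z'].reshape(-1,1)).reshape(h,w,3)
def proj(c,P):
    q=(np.atleast_2d(P)@c['R'].T+c['t'])@c['mtx'].T; return q[:,:2]/q[:,2:]
E
python3 - <<'E'
from h import *
s=get_state(); print({k:np.round(v,3).tolist() for k,v in s.items()})
a=cam('scene');b=cam('top')
for n,c in(('scene',a),('top',b)): print(n,-c['R'].T@c['t'],c['R'][2])
cv2.imwrite('pics/a.png',a['color']);cv2.imwrite('pics/b.png',b['color'])
E
```

```text
{'t': 0.0, 'joint_positions': [-1.236, 0.3, 1.522, -0.0, 1.321, -0.067], 'joint_vel': [0.001, 0.001, 0.0, 0.001, -0.0, 0.001], 'joint_torque': [-0.0, -53.181, -35.274, 0.071, 0.024, -0.0], 'position': [0.215, -0.506, 0.216], 'tcp_rot': [-3.14, -0.0, 0.402], 'wrist_force': [-0.3, 0.377, -0.191], 'torque': [-0.012, 0.003, -0.001], 'grip_width': 0.999}
scene [ 0.03487454 -0.72999957  1.43247944] [ 0.30073576  0.47147105 -0.82901933]
top [0.42553237 0.0016039  1.39450623] [ 0.07580341  0.00282047 -0.99711879]
```

View pics/a.png

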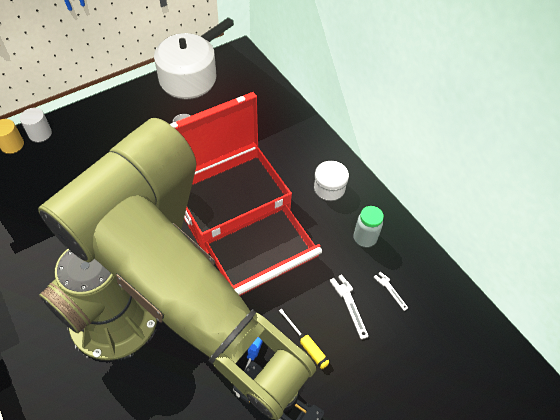

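View pics/b.png

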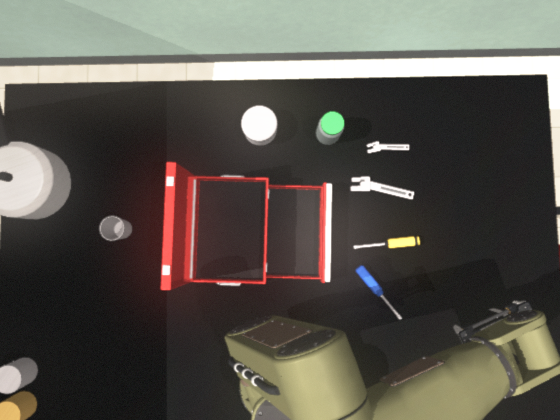

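Scene and top views. Spanner candidates are the larger at top (385,188) and the smaller at top (388,147). Screwdriver candidates are the yellow at (403,242) and the blue at (378,283). I choose the larger spanner and the yellow screwdriver. The tumbler is behind the lid at (115,228), the jar at (331,125), the tin at (259,125), and the drawer opens to the image right.

```bash
cat > m.py <<'E'
from h import *
a=cam('scene');b=cam('top')
def blobs(c,mask,mn):
    n,l,st,ce=cv2.connectedComponentsWithStats(mask.astype(np.uint8))
    return [(l==i) for i in range(1,n) if st[i,4]>=mn]
for n,c in(('scene',a),('top',b)):
    P=cloud(c); hsv=cv2.cvtColor(c['color'],cv2.COLOR_BGR2HSV); H,S,V=cv2.split(hsv)
    W=np.linalg.norm(P[...,:2],axis=2)<1
    for nm,m in(('yellow',(H>20)&(H<35)&(S>120)&(V>120)),('white',(S<60)&(V>120)),('green',(H>45)&(H<75)&(S>100)&(V>80)),('red',((H<8)|(H>172))&(S>120)&(V>90))):
        for k in blobs(c,m&W&(P[...,2]>-.01),40):
            q=P[k]; uv=np.argwhere(k)[:,::-1]
            print(n,nm,k.sum(),'px',uv.mean(0).round(),'xyz med',np.median(q,0).round(3),'lo',np.percentile(q,3,0).round(3),'hi',np.percentile(q,97,0).round(3))
E
python3 m.py
python3 - <<'E'
from h import *
b=cam('top'); cv2.imwrite('pics/c.png',cv2.resize(b['color'][110:310,320:440],None,fx=5,fy=3,interpolation=cv2.INTER_CUBIC) if 0 else cv2.resize(b['color'][120:270,320:440],None,fx=4,fy=4,interpolation=cv2.INTER_CUBIC))
E
```

```text
scene yellow 507 px [  8. 136.] xyz med [-0.044  0.749  0.072] lo [-0.078  0.736  0.007] hi [-0.015  0.803  0.094]
scene yellow 352 px [312. 349.] xyz med [ 0.417 -0.377  0.028] lo [ 0.406 -0.415  0.007] hi [ 0.434 -0.339  0.035]
scene yellow 48 px [324. 364.] xyz med [ 0.422 -0.428  0.024] lo [ 0.412 -0.431  0.006] hi [ 0.436 -0.423  0.031]
scene white 9920 px [49. 49.] xyz med [0.196 0.916 0.205] lo [0.015 0.908 0.032] hi [0.385 0.924 0.391]
scene white 2871 px [185.  69.] xyz med [0.587 0.679 0.131] lo [0.514 0.639 0.023] hi [0.694 0.789 0.16 ]
scene white 713 px [ 35. 124.] xyz med [0.048 0.753 0.08 ] lo [0.015 0.736 0.008] hi [0.082 0.81  0.095]
scene white 104 px [178. 119.] xyz med [0.469 0.511 0.093] lo [0.363 0.253 0.076] hi [0.505 0.521 0.344]
scene white 116 px [225. 160.] xyz med [0.499 0.241 0.127] lo [0.403 0.233 0.122] hi [0.602 0.246 0.133]
scene white 1120 px [331. 180.] xyz med [0.771 0.036 0.078] lo [ 0.733 -0.002  0.007] hi [0.827 0.093 0.087]
scene white 46 px [278. 203.] xyz med [0.567 0.026 0.108] lo [0.554 0.021 0.09 ] hi [0.58  0.029 0.125]
scene white 52 px 
[... 2967 characters left out ...]
ed [ 0.22  -0.343  0.019] lo [ 0.191 -0.367  0.011] hi [ 0.26  -0.312  0.025]
top white 40 px [237. 367.] xyz med [0.152 0.098 0.377] lo [0.053 0.082 0.043] hi [0.159 0.129 0.383]
top white 565 px [ 10. 379.] xyz med [0.05 0.77 0.09] lo [0.015 0.74  0.082] hi [0.085 0.798 0.095]
top white 50 px [245. 373.] xyz med [0.158 0.074 0.453] lo [0.11  0.057 0.305] hi [0.167 0.092 0.475]
top white 61 px [255. 380.] xyz med [0.169 0.05  0.529] lo [0.121 0.034 0.395] hi [0.175 0.064 0.538]
top green 438 px [332. 122.] xyz med [ 0.769 -0.163  0.126] lo [ 0.738 -0.195  0.   ] hi [ 0.829 -0.134  0.131]
top red 5694 px [212. 228.] xyz med [0.468 0.251 0.128] lo [ 0.317 -0.135  0.   ] hi [0.618 0.35  0.338]
```

View pics/c.png

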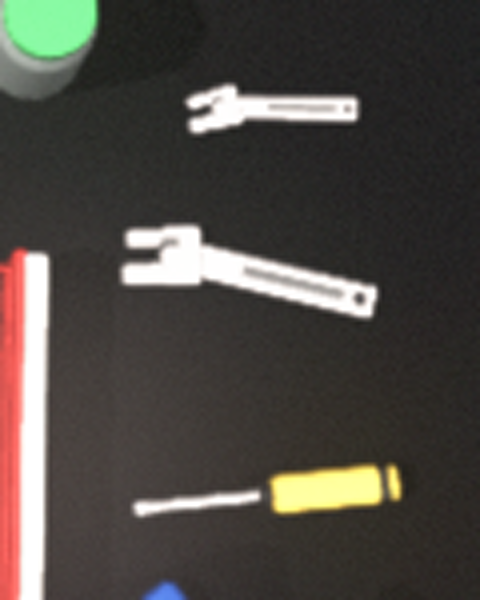

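The crop confirms it. The larger spanner spans crop (125,255)–(375,300) and the yellow screwdriver spans (135,508)–(400,483). Next I work out the exact axes and the two-view heights.

```bash
cat > m2.py <<'E'
from h import *
a=cam('scene');b=cam('top')
def mask(c,kind,box):
    P=cloud(c); H,S,V=cv2.split(cv2.cvtColor(c['color'],cv2.COLOR_BGR2HSV))
    m={'w':(S<70)&(V>105),'y':(H>18)&(H<36)&(S>110)&(V>100)}[kind]
    x0,x1,y0,y1=box; return np.argwhere(m&(P[...,0]>x0)&(P[...,0]<x1)&(P[...,1]>y0)&(P[...,1]<y1))[:,::-1].astype(float)
def tri(u,v):
    A=[];B=[]
    for c,p in((a,u),(b,v)):
        o,d=rays(c,p); d=d[0]/np.linalg.norm(d); M=np.eye(3)-np.outer(d,d); A.append(M);B.append(M@o)
    X=np.linalg.solve(sum(A),sum(B)); r=[np.linalg.norm(A[i]@X-B[i]) for i in (0,1)]
    return X.round(4),np.round(r,4)
for nm,kind,box,z in(('spanner','w',(.53,.66,-.45,-.2),.012),('handle','y',(.38,.46,-.46,-.3),.028),('blade','w',(.39,.44,-.33,-.21),.016),('trim','w',(.29,.63,-.18,-.12),.074),('hinge','w',(.31,.63,.2,.26),.126)):
    ends=[]
    for n,c in(('scene',a),('top',b)):
        uv=mask(c,kind,box); X=onplane(c,uv,z)
        if nm=='spanner':
            t=X[:,1].min(); Y=X[(X[:,1]<t+.1)]
        else: Y=X
        l=cv2.fitLine(Y[:,:2].astype(np.float32),cv2.DIST_HUBER,0,.01,.01).ravel()
        if l[0 if nm in('trim','hinge') else 1]<0: l[:2]*=-1
        s=(X[:,:2]-l[2:])@l[:2]; lo,hi=np.percentile(s,[.7,99.3]); w=(Y[:,:2]-l[2:])@np.array([-l[1],l[0]])
        p0,p1=l[2:]+lo*l[:2],l[2:]+hi*l[:2]
        print(nm,n,len(uv),'ang',np.degrees(np.arctan2(l[1],l[0])).round(2),'p0',p0.round(4),'p1',p1.round(4),'w',np.percentile(w,[2,98]).round(4))
        ends.append([proj(c,[*p0,z])[0],proj(c,[*p1,z])[0]])
    for k in(0,1): print('   tri',tri(ends[0][k],ends[1][k]))
P=cloud(b); H,S,V=cv2.split(cv2.cvtColor(b['color'],cv2.COLOR_BGR2HSV)); red=((H<8)|(H>172))&(S>120)&(V>90)
r=red&(abs(P[...,2]-.128)<.008)
X=onplane(b,np.argwhere(r)[:,::-1],.124); print('rim',cv2.minAreaRect((X[:,:2]*1000).astype(np.float32)))
r=red&(P[...,2]>.2); print('lid', P[r].min(0),P[r].max(0)); Q=P[r]; 
for z0 in(.2,.25,.3,.33): k=abs(Q[:,2]-z0)<.015; print(z0,k.sum(),np.median(Q[k],0) if k.sum() else '')
E
python3 m2.py
```

```text
spanner scene 689 ang 74.12 p0 [ 0.5625 -0.4225] p1 [ 0.6162 -0.2337] w [-0.0123  0.0126]
spanner top 672 ang 74.38 p0 [ 0.5633 -0.4218] p1 [ 0.6159 -0.2334] w [-0.0134  0.0135]
   tri (array([ 0.5633, -0.4222,  0.0104]), array([0.0002, 0.0002]))
   tri (array([ 0.6162, -0.2336,  0.0118]), array([0.0002, 0.0002]))
handle scene 409 ang 93.86 p0 [ 0.4218 -0.4351] p1 [ 0.4152 -0.3375] w [-0.0161  0.0158]
handle top 173 ang 94.67 p0 [ 0.4253 -0.4324] p1 [ 0.4172 -0.3341] w [-0.0151  0.0162]
   tri (array([ 0.4245, -0.4341,  0.0213]), array([0.0009, 0.0009]))
   tri (array([ 0.4171, -0.3357,  0.0215]), array([0.0001, 0.0001]))
blade scene 102 ang 94.88 p0 [ 0.4164 -0.3235] p1 [ 0.4087 -0.2322] w [-0.0042  0.0043]
blade top 122 ang 94.9 p0 [ 0.416  -0.3269] p1 [ 0.4078 -0.2311] w [-0.0054  0.0055]
   tri (array([ 0.4156, -0.3253,  0.0214]), array([0.0006, 0.0006]))
   tri (array([ 0.4084, -0.2315,  0.0149]), array([0.0006, 0.0006]))
trim scene 656 ang -2.3 p0 [ 0.3216 -0.1449] p1 [ 0.5955 -0.1559] w [-0.0102  0.0101]
trim top 652 ang -2.59 p0 [ 0.31   -0.1428] p1 [ 0.5971 -0.1558] w [-0.0095  0.009 ]
   tri (array([ 0.3155, -0.1448,  0.0802]), array([0.0056, 0.0056]))
   tri (array([ 0.5967, -0.1557,  0.0727]), array([0.0007, 0.0007]))
hinge scene 150 ang 43.23 p0 [0.4455 0.2004] p1 [0.7029 0.4424] w [-0.0817  0.1837]
hinge top 274 ang 3.85 p0 [0.3355 0.2347] p1 [0.6206 0.2539] w [-0.0183  0.0742]
   tri (array([0.3839, 0.1893, 0.1944]), array([0.0538, 0.0538]))
   tri (array([0.5746, 0.2046, 0.3881]), array([0.0063, 0.0063]))
rim ((464.7031555175781, 147.27664184570312), (232.77708435058594, 301.7223205566406), 87.5022201538086)
lid [0.31927109 0.0016039  0.2000964 ] [0.62056479 0.27631293 1.39450623]
0.2 177 [0.47296391 0.26256747 0.20728684]
0.25 360 [0.46768255 0.26367678 0.24960198]
0.3 18 [0.61762922 0.24937474 0.30114596]
0.33 1052 [0.46839214 0.2580584  0.33643994]
```

```bash
cat >> h.py <<'E'
def plan(x,y,z,yawdeg):
    s=get_state(); R=rot(s); d=R.T@(np.array([x,y,z])-s['position'])*1000
    T=Ro.from_euler('xyz',[np.pi,0,np.radians(yawdeg)]).as_matrix(); w=np.degrees(Ro.from_matrix(R.T@T).as_rotvec())
    print('t',round(s['t'],2),'pos',np.round(s['position'],4),'eul',np.degrees(Ro.from_matrix(R).as_euler('xyz')).round(1),'F',np.round(s['wrist_force'],1),'grip',round(float(s['grip_width']),3),'-> shift',d.round(1),'turn',w.round(1))
E
python3 -c "
from h import *
plan(.594,-.311,.12,74.2)"
```

```text
t 0.35 pos [ 0.2151 -0.5061  0.2163] eul [-180.   -0.   23.] F [-0.8  0.5 -0. ] grip 1.001 -> shift [425.1 -31.4  96.3] turn [ -0.   -0.  -51.2]
```

Call:
play_rows:
  steps:
    - {"tx": 48,"ty": -3,"az": -8}
    - {"tx": 96,"ty": -7,"az": -16}
    - {"tx": 144,"ty": -10,"az": -24}
    - {"tx": 192,"ty": -14,"az": -32}
    - {"tx": 240,"ty": -18,"az": -40}

```text
validation failed for argument at $.st...
```

```bash
python3 -c "
from h import *
plan(.594,-.311,.10,74.2)"
```

```text
t 0.35 pos [ 0.2151 -0.5061  0.2163] eul [-180.   -0.   23.] F [-0.8  0.5 -0. ] grip 1.001 -> shift [425.1 -31.4 116.3] turn [ -0.   -0.  -51.2]
```

Call:
play_rows:
  steps:
    - {"tx": 48,"ty": -3,"tz": 0,"ax": 0,"ay": 0,"az": -8,"jaw": 0}
    - {"tx": 96,"ty": -7,"tz": 0,"ax": 0,"ay": 0,"az": -16,"jaw": 0}
    - {"tx": 144,"ty": -10,"tz": 0,"ax": 0,"ay": 0,"az": -24,"jaw": 0}
    - {"tx": 192,"ty": -14,"tz": 0,"ax": 0,"ay": 0,"az": -32,"jaw": 0}
    - {"tx": 240,"ty": -18,"tz": 0,"ax": 0,"ay": 0,"az": -40,"jaw": 0}
  newtons: 30

```text
t: 0.85
position: [0.4305, -0.3946, 0.2165]
tcp_rot: [3.141, 0.0, 1.106]
wrist_force: [-0.0, -0.8, -0.6]
grip_width: 1.002
```

```bash
python3 -c "
from h import *
plan(.594,-.311,.10,74.2)"
```

```text
t 0.85 pos [ 0.4305 -0.3946  0.2165] eul [180.    0.   63.3] F [-0.  -0.8 -0.6] grip 1.002 -> shift [148.1 108.6 116.5] turn [  0.    0.  -10.9]
```

Call:
play_rows:
  steps:
    - {"tx": 30,"ty": 22,"tz": 23,"ax": 0,"ay": 0,"az": -2,"jaw": 0}
    - {"tx": 59,"ty": 44,"tz": 46,"ax": 0,"ay": 0,"az": -4,"jaw": 0}
    - {"tx": 89,"ty": 65,"tz": 70,"ax": 0,"ay": 0,"az": -7,"jaw": 0}
    - {"tx": 118,"ty": 87,"tz": 93,"ax": 0,"ay": 0,"az": -9,"jaw": 0}
    - {"tx": 148,"ty": 109,"tz": 116,"ax": 0,"ay": 0,"az": -11,"jaw": 0}

```text
t: 1.35
position: [0.5944, -0.3125, 0.0994]
tcp_rot: [-3.141, -0.0, 1.293]
wrist_force: [0.3, -1.6, 0.9]
grip_width: 1.003
```

```bash
python3 - <<'E'
from h import *
c=cam('wrist'); cv2.imwrite('pics/w1.png',c['color'])
P=cloud(c); 
H,S,V=cv2.split(cv2.cvtColor(c['color'],cv2.COLOR_BGR2HSV))
m=(S<70)&(V>105)&(P[...,0]>.53)&(P[...,0]<.66)&(P[...,1]>-.43)&(P[...,1]<-.2)&(P[...,2]<.04)&(P[...,2]>-.01)
X=onplane(c,np.argwhere(m)[:,::-1],.012); print(m.sum(),X.min(0),X.max(0),np.median(P[m],0))
k=X[(X[:,1]<-.30)]
l=cv2.fitLine(k[:,:2].astype(np.float32),cv2.DIST_HUBER,0,.01,.01).ravel(); print(l, 'x at y=-.311', l[2]+(-.311-l[3])*l[0]/l[1])
print('proj', proj(c,[[.595,-.308,.012]]))
plan(.594,-.311,.014,74.2)
E
```

```text
7307 [ 0.56137493 -0.39109414  0.012     ] [ 0.62584311 -0.22728809  0.012     ] [ 0.59266266 -0.28673009  0.01379983]
[ 0.26996312  0.96287066  0.58501625 -0.34206474] x at y=-.311 0.593726
proj [[282.90803957 215.25993213]]
t 1.4 pos [ 0.5968 -0.3086  0.0945] eul [-1.797e+02 -1.000e-01  7.440e+01] F [ 3.9  2.6 -3.5] grip 1.002 -> shift [-3.3 -1.7 80.6] turn [-0.3 -0.1  0.2]
```

View pics/w1.png

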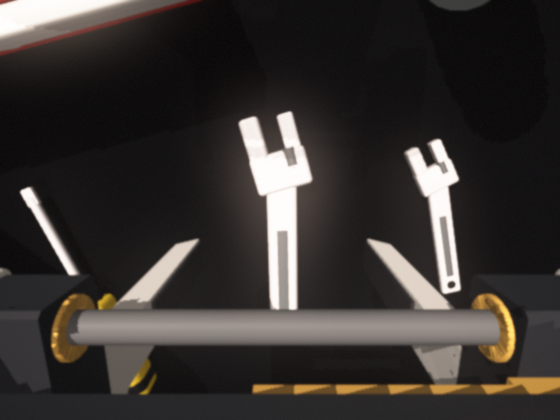

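The wrist view shows the larger spanner's handle at column 283, midway between the fingertips (200 and 367), with its head starting at row 195. That matches my estimate, so I go down and grip.

Call:
play_rows:
  steps:
    - {"tx": -3,"ty": -2,"tz": 30,"ax": 0,"ay": 0,"az": 0,"jaw": 0.2}
    - {"tx": -3,"ty": -2,"tz": 60,"ax": 0,"ay": 0,"az": 0,"jaw": 0.2}
    - {"tx": -3,"ty": -2,"tz": 76,"ax": 0,"ay": 0,"az": 0,"jaw": 0.2}
    - {"tx": -3,"ty": -2,"tz": 81,"ax": 0,"ay": 0,"az": 0,"jaw": 0.2}
    - {"tx": -3,"ty": -2,"tz": 81,"ax": 0,"ay": 0,"az": 0,"jaw": 0.2}

```text
t: 1.9
position: [0.5905, -0.3158, 0.0196]
tcp_rot: [-3.142, -0.0, 1.292]
wrist_force: [0.4, 0.0, 1.3]
grip_width: 0.8
```

Call:
play_rows:
  steps:
    - {"tx": 0,"ty": 0,"tz": 0,"ax": 0,"ay": 0,"az": 0,"jaw": 1}
    - {"tx": 0,"ty": 0,"tz": 0,"ax": 0,"ay": 0,"az": 0,"jaw": 1}
    - {"tx": 0,"ty": 0,"tz": 0,"ax": 0,"ay": 0,"az": 0,"jaw": 1}
    - {"tx": 0,"ty": 0,"tz": 0,"ax": 0,"ay": 0,"az": 0,"jaw": 1}
    - {"tx": 0,"ty": 0,"tz": 0,"ax": 0,"ay": 0,"az": 0,"jaw": 1}
  newtons: 40

```text
t: 2.4
position: [0.5905, -0.3157, 0.0197]
tcp_rot: [3.141, 0.0, 1.292]
wrist_force: [0.6, -0.7, 0.5]
grip_width: 0.413
```

Call:
play_rows:
  steps:
    - {"tx": 2,"ty": 2,"tz": 3,"ax": 0,"ay": 0,"az": 0,"jaw": 0.5}
    - {"tx": 2,"ty": 2,"tz": 6,"ax": 0,"ay": 0,"az": 0,"jaw": 0.5}
    - {"tx": 2,"ty": 2,"tz": 6,"ax": 0,"ay": 0,"az": 0,"jaw": 1}
    - {"tx": 2,"ty": 2,"tz": 6,"ax": 0,"ay": 0,"az": 0,"jaw": 1}
    - {"tx": 2,"ty": 2,"tz": 6,"ax": 0,"ay": 0,"az": 0,"jaw": 1}

```text
t: 2.9
position: [0.5929, -0.3143, 0.0135]
tcp_rot: [3.142, 0.0, 1.292]
wrist_force: [-0.6, -0.6, 1.0]
grip_width: 0.281
```

Call:
play_rows:
  steps:
    - {"tx": 0,"ty": 0,"tz": 0,"ax": 0,"ay": 0,"az": 0,"jaw": 1}
    - {"tx": 0,"ty": 0,"tz": 0,"ax": 0,"ay": 0,"az": 0,"jaw": 1}
    - {"tx": 0,"ty": 0,"tz": 0,"ax": 0,"ay": 0,"az": 0,"jaw": 1}

```text
t: 3.2
position: [0.593, -0.3143, 0.0135]
tcp_rot: [3.141, 0.0, 1.292]
wrist_force: [-0.6, -0.6, 0.1]
grip_width: 0.25
```

```bash
python3 -c "
from h import *
plan(.594,-.311,.014,74.2)
plan(.594,-.311,.014,74.2)"
```

```text
t 3.2 pos [ 0.593  -0.3143  0.0135] eul [180.   0.  74.] F [-0.6 -0.6  0.1] grip 0.25 -> shift [ 3.5  0.1 -0.5] turn [ 0.   0.  -0.2]
t 3.2 pos [ 0.593  -0.3143  0.0135] eul [180.   0.  74.] F [-0.6 -0.6  0.1] grip 0.25 -> shift [ 3.5  0.1 -0.5] turn [ 0.   0.  -0.2]
```

Call:
play_rows:
  steps:
    - {"tx": 0,"ty": 0,"tz": -30,"ax": 0,"ay": 0,"az": 0,"jaw": 1}
    - {"tx": 0,"ty": 0,"tz": -70,"ax": 0,"ay": 0,"az": 0,"jaw": 1}
    - {"tx": 0,"ty": 0,"tz": -110,"ax": 0,"ay": 0,"az": 0,"jaw": 1}
    - {"tx": 0,"ty": 0,"tz": -150,"ax": 0,"ay": 0,"az": 0,"jaw": 1}

```text
t: 3.6
position: [0.5926, -0.314, 0.1646]
tcp_rot: [-3.141, -0.0, 1.292]
wrist_force: [0.3, 0.1, -2.9]
grip_width: 0.248
```

```bash
python3 -c "
from h import *
plan(.475,-.075,.164,-2.5)"
```

```text
t 3.6 pos [ 0.5926 -0.314   0.1646] eul [-179.9   -0.    74. ] F [ 0.3  0.1 -2.9] grip 0.248 -> shift [ 197.5 -178.8    0.8] turn [-0.1  0.  76.5]
```

Spanner held (weight −2.9 N). Carrying it over the drawer.

Call:
play_rows:
  steps:
    - {"tx": 20,"ty": -18,"tz": 0,"ax": 0,"ay": 0,"az": 7.5,"jaw": 1}
    - {"tx": 40,"ty": -36,"tz": 0,"ax": 0,"ay": 0,"az": 15,"jaw": 1}
    - {"tx": 60,"ty": -54,"tz": 0,"ax": 0,"ay": 0,"az": 22.5,"jaw": 1}
    - {"tx": 80,"ty": -72,"tz": 0,"ax": 0,"ay": 0,"az": 30,"jaw": 1}
    - {"tx": 100,"ty": -90,"tz": 0,"ax": 0,"ay": 0,"az": 38,"jaw": 1}

```text
t: 4.1
position: [0.5331, -0.1923, 0.1631]
tcp_rot: [-3.141, 0.0, 0.623]
wrist_force: [0.3, -0.2, -3.1]
grip_width: 0.251
```

```bash
python3 -c "
from h import *
plan(.475,-.075,.164,-2.5)"
```

```text
t 4.1 pos [ 0.5331 -0.1923  0.1631] eul [-180.     0.    35.7] F [ 0.3 -0.2 -3.1] grip 0.251 -> shift [  21.3 -129.2   -0.8] turn [-0.   0.  38.2]
```

Call:
play_rows:
  steps:
    - {"tx": 4,"ty": -26,"tz": 0,"ax": 0,"ay": 0,"az": 7.5,"jaw": 1}
    - {"tx": 8,"ty": -52,"tz": 0,"ax": 0,"ay": 0,"az": 15,"jaw": 1}
    - {"tx": 13,"ty": -78,"tz": 0,"ax": 0,"ay": 0,"az": 23,"jaw": 1}
    - {"tx": 17,"ty": -104,"tz": 0,"ax": 0,"ay": 0,"az": 31,"jaw": 1}
    - {"tx": 21,"ty": -129,"tz": 0,"ax": 0,"ay": 0,"az": 38,"jaw": 1}

```text
t: 4.6
position: [0.4742, -0.0757, 0.1633]
tcp_rot: [-3.141, 0.0, -0.04]
wrist_force: [-0.5, -0.2, -1.9]
grip_width: 0.25
```

```bash
python3 - <<'E'
from h import *
plan(.475,-.075,.037,-2.5)
c=cam('wrist'); b=cam('scene'); cv2.imwrite('pics/d.png',np.hstack([cv2.resize(c['color'],(400,300)),cv2.resize(b['color'][80:350,150:430],(312,300))]))
P=cloud(b)
print('floor z near drawer', [np.median(P[v-3:v+4,u-3:u+4].reshape(-1,3),0).round(3) for u,v in proj(b,[[.40,-.05,.021],[.40,-.1,.021],[.36,-.08,.021],[.5,-.12,.021]]).astype(int)])
E
```

```text
t 4.6 pos [ 0.4742 -0.0757  0.1633] eul [-180.     0.    -2.3] F [-0.5 -0.2 -1.9] grip 0.25 -> shift [  0.8  -0.7 126.3] turn [-0.   0.   0.2]
floor z near drawer [array([ 0.399, -0.05 ,  0.023]), array([ 0.396, -0.099,  0.023]), array([ 0.358, -0.079,  0.022]), array([ 0.484, -0.142,  0.074])]
```

View pics/d.png

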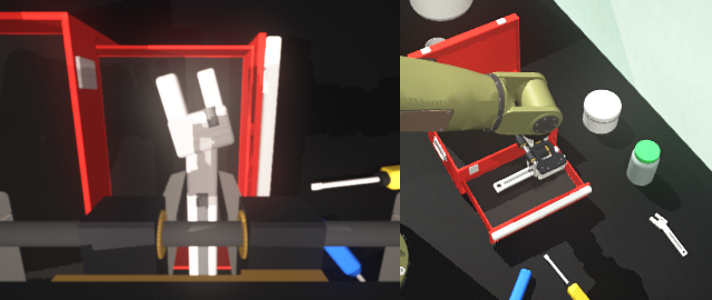

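The spanner hangs centred over the open drawer (wrist view: head at (195,130), walls at columns 100 and 255). Lowering and releasing.

Call:
play_rows:
  steps:
    - {"tx": 0,"ty": -1,"tz": 40,"ax": 0,"ay": 0,"az": 0,"jaw": 1}
    - {"tx": 0,"ty": -1,"tz": 80,"ax": 0,"ay": 0,"az": 0,"jaw": 1}
    - {"tx": 0,"ty": -1,"tz": 110,"ax": 0,"ay": 0,"az": 0,"jaw": 1}
    - {"tx": 0,"ty": -1,"tz": 123,"ax": 0,"ay": 0,"az": 0,"jaw": 1}
    - {"tx": 0,"ty": -1,"tz": 126,"ax": 0,"ay": 0,"az": 0,"jaw": 1}

```text
t: 5.2
position: [0.4747, -0.0758, 0.0365]
tcp_rot: [-3.141, 0.002, -0.034]
wrist_force: [0.2, -0.3, -2.4]
grip_width: 0.25
```

Call:
play_rows:
  steps:
    - {"tx": 0,"ty": 0,"tz": 1,"ax": 0,"ay": 0,"az": 0,"jaw": 1}
    - {"tx": 0,"ty": 0,"tz": 2,"ax": 0,"ay": 0,"az": 0,"jaw": 0.6}
    - {"tx": 0,"ty": 0,"tz": 2,"ax": 0,"ay": 0,"az": 0,"jaw": 0.5}
    - {"tx": 0,"ty": 0,"tz": 2,"ax": 0,"ay": 0,"az": 0,"jaw": 0.45}
    - {"tx": 0,"ty": 0,"tz": 2,"ax": 0,"ay": 0,"az": 0,"jaw": 0.45}

```text
t: 5.7
position: [0.4754, -0.0758, 0.036]
tcp_rot: [3.141, -0.001, -0.034]
wrist_force: [-0.4, -0.1, 0.9]
grip_width: 0.535
```

Call:
play_rows:
  steps:
    - {"tx": 0,"ty": 0,"tz": -20,"ax": 0,"ay": 0,"az": 0,"jaw": 0.45}
    - {"tx": 0,"ty": 0,"tz": -60,"ax": 0,"ay": 0,"az": 0,"jaw": 0.45}
    - {"tx": 0,"ty": 0,"tz": -100,"ax": 0,"ay": 0,"az": 0,"jaw": 0.45}
    - {"tx": 0,"ty": 0,"tz": -130,"ax": 0,"ay": 0,"az": 0,"jaw": 0.45}

```text
t: 6.1
position: [0.4754, -0.0757, 0.1681]
tcp_rot: [3.141, -0.002, -0.034]
wrist_force: [0.4, -0.3, -0.6]
grip_width: 0.549
```

```bash
python3 - <<'E'
from h import *
plan(.452,-.20,.16,87.5)
c=cam('wrist'); cv2.imwrite('pics/e.png',c['color'])
P=cloud(c);H,S,V=cv2.split(cv2.cvtColor(c['color'],cv2.COLOR_BGR2HSV))
m=(S<70)&(V>105)&(P[...,0]>.33)&(P[...,0]<.58)&(P[...,1]>-.13)&(P[...,1]<-.02)&(P[...,2]<.05)
print(m.sum(),np.percentile(P[m],[1,50,99],axis=0).round(3))
m=(S<70)&(V>105)&(P[...,1]<-.13)&(P[...,1]>-.2)&(P[...,2]>.05)&(P[...,2]<.1)
q=P[m]; print('trim',m.sum(),np.percentile(q,[1,50,99],axis=0).round(3))
E
```

```text
t 6.1 pos [ 0.4754 -0.0757  0.1681] eul [ 1.8e+02 -1.0e-01 -2.0e+00] F [ 0.4 -0.3 -0.6] grip 0.549 -> shift [-19.1 125.    8.2] turn [  0.1  -0.1 -89.5]
9453 [[ 0.372 -0.118  0.022]
 [ 0.493 -0.081  0.033]
 [ 0.56  -0.049  0.038]]
trim 4597 [[ 0.314 -0.159  0.073]
 [ 0.514 -0.149  0.075]
 [ 0.596 -0.135  0.077]]
```

Spanner lies in the drawer (x 0.36–0.56, y −0.118 to −0.049). Next: in front of the trim, fingers shut, turned to push with both fingers.

Call:
play_rows:
  steps:
    - {"tx": -4,"ty": 30,"tz": 0,"ax": 0,"ay": 0,"az": -8.5,"jaw": 1}
    - {"tx": -8,"ty": 60,"tz": 0,"ax": 0,"ay": 0,"az": -17,"jaw": 1}
    - {"tx": -12,"ty": 90,"tz": 0,"ax": 0,"ay": 0,"az": -25.5,"jaw": 1}
    - {"tx": -16,"ty": 120,"tz": 0,"ax": 0,"ay": 0,"az": -34,"jaw": 1}
    - {"tx": -19,"ty": 130,"tz": 0,"ax": 0,"ay": 0,"az": -42,"jaw": 1}

```text
t: 6.65
position: [0.4511, -0.207, 0.1654]
tcp_rot: [3.141, 0.0, 0.703]
wrist_force: [0.0, 0.2, 0.0]
grip_width: 0.162
```

Call:
play_rows:
  steps:
    - {"tx": 0,"ty": 0,"tz": 0,"ax": 0,"ay": 0,"az": -8.5,"jaw": 1}
    - {"tx": 0,"ty": 0,"tz": 0,"ax": 0,"ay": 0,"az": -17,"jaw": 1}
    - {"tx": 0,"ty": 0,"tz": 0,"ax": 0,"ay": 0,"az": -25.5,"jaw": 1}
    - {"tx": 0,"ty": 0,"tz": 0,"ax": 0,"ay": 0,"az": -34,"jaw": 1}
    - {"tx": 0,"ty": 0,"tz": 0,"ax": 0,"ay": 0,"az": -42.5,"jaw": 1}

```text
t: 7.15
position: [0.4516, -0.205, 0.1655]
tcp_rot: [3.141, 0.0, 1.446]
wrist_force: [-0.5, 0.3, -0.7]
grip_width: 0.005
```

```bash
python3 -c "
from h import *
plan(.452,-.20,.064,87.5)"
```

```text
t 7.15 pos [ 0.4516 -0.205   0.1655] eul [180.    0.   82.9] F [-0.5  0.3 -0.7] grip 0.005 -> shift [  5.   -0.2 101.5] turn [ 0.   0.  -4.6]
```

Call:
play_rows:
  steps:
    - {"tx": 0,"ty": 0,"tz": 40,"ax": 0,"ay": 0,"az": -4.5,"jaw": 1}
    - {"tx": 0,"ty": 0,"tz": 80,"ax": 0,"ay": 0,"az": -4.5,"jaw": 1}
    - {"tx": 0,"ty": 0,"tz": 101,"ax": 0,"ay": 0,"az": -4.5,"jaw": 1}
    - {"tx": 0,"ty": 0,"tz": 101,"ax": 0,"ay": 0,"az": -4.5,"jaw": 1}

```text
t: 7.55
position: [0.4503, -0.2042, 0.062]
tcp_rot: [-3.137, -0.002, 1.519]
wrist_force: [-0.1, 0.3, 0.4]
grip_width: 0.005
```

Call:
play_rows:
  steps:
    - {"tx": 20,"ty": 0,"tz": 0,"ax": 0,"ay": 0,"az": 0,"jaw": 1}
    - {"tx": 35,"ty": 0,"tz": 0,"ax": 0,"ay": 0,"az": 0,"jaw": 1}
    - {"tx": 50,"ty": 0,"tz": 0,"ax": 0,"ay": 0,"az": 0,"jaw": 1}
    - {"tx": 65,"ty": 0,"tz": 0,"ax": 0,"ay": 0,"az": 0,"jaw": 1}
    - {"tx": 80,"ty": 0,"tz": 0,"ax": 0,"ay": 0,"az": 0,"jaw": 1}

```text
t: 8.05
position: [0.4562, -0.1241, 0.0652]
tcp_rot: [3.14, 0.001, 1.519]
wrist_force: [0.7, -2.1, 0.3]
grip_width: 0.008
```

Call:
play_rows:
  steps:
    - {"tx": 18,"ty": 0,"tz": 0,"ax": 0,"ay": 0,"az": 0,"jaw": 1}
    - {"tx": 36,"ty": 0,"tz": 0,"ax": 0,"ay": 0,"az": 0,"jaw": 1}
    - {"tx": 54,"ty": 0,"tz": 0,"ax": 0,"ay": 0,"az": 0,"jaw": 1}
    - {"tx": 72,"ty": 0,"tz": 0,"ax": 0,"ay": 0,"az": 0,"jaw": 1}
    - {"tx": 85,"ty": 0,"tz": 0,"ax": 0,"ay": 0,"az": 0,"jaw": 1}

```text
t: 8.55
position: [0.4603, -0.0387, 0.0649]
tcp_rot: [3.141, 0.0, 1.52]
wrist_force: [0.4, 0.8, -0.0]
grip_width: 0.005
```

```bash
python3 - <<'E'
from h import *
plan(.458,.006,.064,87.5)
b=cam('top');P=cloud(b);H,S,V=cv2.split(cv2.cvtColor(b['color'],cv2.COLOR_BGR2HSV))
m=(S<70)&(V>105)&(P[...,1]<.08)&(P[...,1]>-.2)&(P[...,2]>.05)&(P[...,2]<.1)&(P[...,0]<.6)&(P[...,0]>.3)
q=P[m]; print('trim',m.sum(),np.percentile(q,[1,50,99],axis=0).round(3))
E
```

```text
t 8.55 pos [ 0.4603 -0.0387  0.0649] eul [180.    0.   87.1] F [ 0.4  0.8 -0. ] grip 0.005 -> shift [44.5 -4.6  0.9] turn [ 0.   0.  -0.4]
trim 81 [[ 0.52  -0.037  0.068]
 [ 0.58  -0.027  0.075]
 [ 0.598 -0.018  0.082]]
```

Call:
play_rows:
  steps:
    - {"tx": 8,"ty": 0,"tz": 0,"ax": 0,"ay": 0,"az": 0,"jaw": 1}
    - {"tx": 16,"ty": 0,"tz": 0,"ax": 0,"ay": 0,"az": 0,"jaw": 1}
    - {"tx": 22,"ty": 0,"tz": 0,"ax": 0,"ay": 0,"az": 0,"jaw": 1}
    - {"tx": 27,"ty": 0,"tz": 0,"ax": 0,"ay": 0,"az": 0,"jaw": 1}
    - {"tx": 32,"ty": 0,"tz": 0,"ax": 0,"ay": 0,"az": 0,"jaw": 1}

```text
t: 9.1
position: [0.4618, -0.009, 0.0645]
tcp_rot: [-3.141, 0.002, 1.519]
wrist_force: [-3.2, -12.6, 2.8]
grip_width: 0.005
```

Call:
play_rows:
  steps:
    - {"tx": 3,"ty": 0,"tz": 0,"ax": 0,"ay": 0,"az": 0,"jaw": 1}
    - {"tx": 6,"ty": 0,"tz": 0,"ax": 0,"ay": 0,"az": 0,"jaw": 1}

```text
t: 9.3
position: [0.4621, -0.0024, 0.0645]
tcp_rot: [-3.141, 0.001, 1.519]
wrist_force: [-1.6, -3.1, 1.9]
grip_width: 0.007
```

At the catch (12.6 N), then past it. Pressing on to the stop.

Call:
play_rows:
  steps:
    - {"tx": 2,"ty": 0,"tz": 0,"ax": 0,"ay": 0,"az": 0,"jaw": 1}
    - {"tx": 4,"ty": 0,"tz": 0,"ax": 0,"ay": 0,"az": 0,"jaw": 1}
    - {"tx": 4,"ty": 0,"tz": 0,"ax": 0,"ay": 0,"az": 0,"jaw": 1}

```text
t: 9.6
position: [0.4622, -0.0003, 0.0645]
tcp_rot: [-3.141, 0.004, 1.519]
wrist_force: [-3.2, -24.3, 2.0]
grip_width: 0.004
```

Call:
play_rows:
  steps:
    - {"tx": 2,"ty": 0,"tz": 0,"ax": 0,"ay": 0,"az": 0,"jaw": 1}
    - {"tx": 2,"ty": 0,"tz": 0,"ax": 0,"ay": 0,"az": 0,"jaw": 1}

```text
t: 9.8
position: [0.4623, -0.0002, 0.0645]
tcp_rot: [-3.141, 0.007, 1.519]
wrist_force: [-4.4, -42.6, 3.3]
grip_width: 0.006
```

Hard against the stop (no further motion, force up to 43 N). Backing off to check that it stays, and heading to the screwdriver.

Call:
play_rows:
  steps:
    - {"tx": -15,"ty": 0,"tz": 0,"ax": 0,"ay": 0,"az": 0,"jaw": 1}
    - {"tx": -60,"ty": 0,"tz": -20,"ax": 0,"ay": 0,"az": 0,"jaw": 1}
    - {"tx": -105,"ty": 0,"tz": -40,"ax": 0,"ay": 0,"az": 0,"jaw": 0.5}
    - {"tx": -150,"ty": 0,"tz": -60,"ax": 0,"ay": 0,"az": 0,"jaw": 0.2}
    - {"tx": -190,"ty": 0,"tz": -80,"ax": 0,"ay": 0,"az": 0,"jaw": 0.2}

```text
t: 10.3
position: [0.4522, -0.1877, 0.1453]
tcp_rot: [3.141, -0.0, 1.518]
wrist_force: [0.4, 0.6, 0.0]
grip_width: 0.221
```

```bash
python3 - <<'E'
from h import *
plan(.4195,-.367,.11,94.8)
b=cam('scene');cv2.imwrite('pics/f.png',b['color'])
for n in('scene','top'):
    c=b if n=='scene' else cam('top')
    P=cloud(c);H,S,V=cv2.split(cv2.cvtColor(c['color'],cv2.COLOR_BGR2HSV))
    m=(S<70)&(V>105)&(P[...,1]<.08)&(P[...,1]>-.2)&(P[...,2]>.05)&(P[...,2]<.082)&(P[...,0]<.6)&(P[...,0]>.3)
    q=P[m]; print(n,'trim',m.sum(),np.percentile(q,[1,50,99],axis=0).round(3))
E
```

```text
t 10.3 pos [ 0.4522 -0.1877  0.1453] eul [180.  -0.  87.] F [0.4 0.6 0. ] grip 0.221 -> shift [-180.7  -23.3   35.3] turn [ 0.  -0.  -7.8]
scene trim 247 [[0.317 0.008 0.057]
 [0.373 0.017 0.073]
 [0.544 0.028 0.08 ]]
top trim 527 [[0.319 0.002 0.067]
 [0.459 0.015 0.075]
 [0.598 0.027 0.08 ]]
```

View pics/f.png

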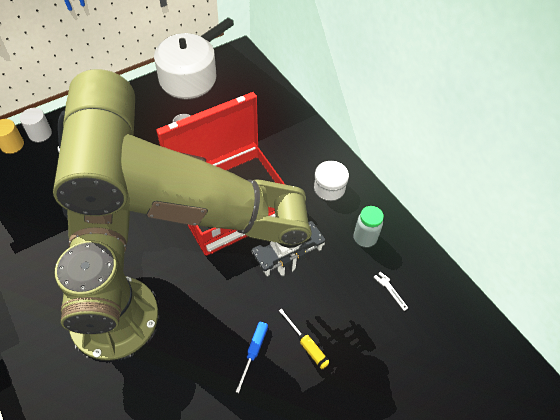

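Trim now at y ≈ 0.007 with the arm away, so the drawer is home. The yellow screwdriver is at scene (312,350), undisturbed. Moving above it.

Call:
play_rows:
  steps:
    - {"tx": -45,"ty": -6,"tz": 9,"ax": 0,"ay": 0,"az": -2,"jaw": 0.2}
    - {"tx": -90,"ty": -12,"tz": 18,"ax": 0,"ay": 0,"az": -4,"jaw": 0.2}
    - {"tx": -135,"ty": -18,"tz": 27,"ax": 0,"ay": 0,"az": -6,"jaw": 0.2}
    - {"tx": -182,"ty": -23,"tz": 35,"ax": 0,"ay": 0,"az": -8,"jaw": 0.2}
    - {"tx": -182,"ty": -23,"tz": 35,"ax": 0,"ay": 0,"az": -8,"jaw": 0.2}

```text
t: 10.9
position: [0.4188, -0.3695, 0.1076]
tcp_rot: [-3.14, -0.001, 1.656]
wrist_force: [0.1, 0.9, 0.1]
grip_width: 0.734
```

```bash
python3 - <<'E'
from h import *
plan(.4195,-.369,.014,94.8)
c=cam('wrist');P=cloud(c); H,S,V=cv2.split(cv2.cvtColor(c['color'],cv2.COLOR_BGR2HSV))
for nm,m,z in(('blade',(S<70)&(V>105)&(P[...,1]<-.22)&(P[...,1]>-.33)&(abs(P[...,0]-.41)<.03)&(P[...,2]<.05),.016),('handle',(H>18)&(H<36)&(S>110)&(V>100)&(abs(P[...,0]-.42)<.05)&(P[...,2]<.05),.028)):
    X=onplane(c,np.argwhere(m)[:,::-1],z)
    if len(X)<30: print(nm,len(X)); continue
    l=cv2.fitLine(X[:,:2].astype(np.float32),cv2.DIST_HUBER,0,.01,.01).ravel(); print(nm,m.sum(),l,'x at -.369',l[2]+(-.369-l[3])*l[0]/l[1],'P z',np.percentile(P[m][:,2],[5,50,95]).round(3),X.min(0),X.max(0))
E
```

```text
t 10.9 pos [ 0.4188 -0.3695  0.1076] eul [-1.799e+02 -1.000e-01  9.490e+01] F [0.1 0.9 0.1] grip 0.734 -> shift [ 0.3  0.8 93.6] turn [-0.1 -0.1  0.1]
blade 1587 [ 0.08567399 -0.9963232   0.41135558 -0.26952374] x at -.369 0.41990957 P z [0.001 0.018 0.02 ] [ 0.40255009 -0.32651504  0.016     ] [ 0.41928805 -0.23031944  0.016     ]
handle 9813 [ 0.10491242 -0.99448144  0.4238909  -0.38162348] x at -.369 0.42255917 P z [0.001 0.002 0.029] [ 0.38145347 -0.44283289  0.028     ] [ 0.46467813 -0.31885301  0.028     ]
```

Call:
play_rows:
  steps:
    - {"tx": 0,"ty": 1,"tz": 40,"ax": 0,"ay": 0,"az": 0,"jaw": 0.2}
    - {"tx": 0,"ty": 1,"tz": 75,"ax": 0,"ay": 0,"az": 0,"jaw": 0.2}
    - {"tx": 0,"ty": 1,"tz": 93,"ax": 0,"ay": 0,"az": 0,"jaw": 0.2}
    - {"tx": 0,"ty": 1,"tz": 93,"ax": 0,"ay": 0,"az": 0,"jaw": 1}
    - {"tx": 0,"ty": 1,"tz": 93,"ax": 0,"ay": 0,"az": 0,"jaw": 1}
  newtons: 30

```text
t: 11.45
position: [0.4219, -0.3656, 0.0171]
tcp_rot: [3.141, 0.0, 1.659]
wrist_force: [0.4, -0.6, 0.1]
grip_width: 0.666
```

Call:
play_rows:
  steps:
    - {"tx": 0,"ty": 0,"tz": 0,"ax": 0,"ay": 0,"az": 0,"jaw": 1}
    - {"tx": 0,"ty": 0,"tz": 0,"ax": 0,"ay": 0,"az": 0,"jaw": 1}
    - {"tx": 0,"ty": 0,"tz": 0,"ax": 0,"ay": 0,"az": 0,"jaw": 1}
    - {"tx": 0,"ty": 0,"tz": 0,"ax": 0,"ay": 0,"az": 0,"jaw": 1}
    - {"tx": 0,"ty": 0,"tz": 0,"ax": 0,"ay": 0,"az": 0,"jaw": 1}

```text
t: 11.95
position: [0.4212, -0.3665, 0.0168]
tcp_rot: [3.141, 0.0, 1.658]
wrist_force: [-0.4, 0.4, 4.2]
grip_width: 0.296
```

Call:
play_rows:
  steps:
    - {"tx": 0,"ty": 0,"tz": 0,"ax": 0,"ay": 0,"az": 0,"jaw": 1}
    - {"tx": 0,"ty": 0,"tz": -30,"ax": 0,"ay": 0,"az": 0,"jaw": 1}
    - {"tx": 0,"ty": 0,"tz": -80,"ax": 0,"ay": 0,"az": 0,"jaw": 1}
    - {"tx": 0,"ty": 0,"tz": -130,"ax": 0,"ay": 0,"az": 0,"jaw": 1}
    - {"tx": 0,"ty": 0,"tz": -170,"ax": 0,"ay": 0,"az": 0,"jaw": 1}

```text
t: 12.45
position: [0.4212, -0.3665, 0.1891]
tcp_rot: [3.141, 0.001, 1.658]
wrist_force: [1.0, 0.4, -1.9]
grip_width: 0.295
```

```bash
python3 -c "
from h import *
plan(.445,.115,.21,-2.5)"
```

```text
t 12.45 pos [ 0.4212 -0.3665  0.1891] eul [1.799e+02 1.000e-01 9.500e+01] F [ 1.   0.4 -1.9] grip 0.295 -> shift [477.5  65.9 -21.3] turn [ 0.1  0.  97.5]
```

Held at 27.7 mm. I turn the shorter way (tip to −x) and aim for grip point (0.501, 0.115).

Call:
play_rows:
  steps:
    - {"tx": 45,"ty": 12,"tz": -4,"ax": 0,"ay": 0,"az": -8.5,"jaw": 1}
    - {"tx": 90,"ty": 24,"tz": -8,"ax": 0,"ay": 0,"az": -17,"jaw": 1}
    - {"tx": 135,"ty": 36,"tz": -12,"ax": 0,"ay": 0,"az": -25,"jaw": 1}
    - {"tx": 180,"ty": 48,"tz": -16,"ax": 0,"ay": 0,"az": -33.5,"jaw": 1}
    - {"tx": 225,"ty": 60,"tz": -20,"ax": 0,"ay": 0,"az": -42,"jaw": 1}

```text
t: 12.95
position: [0.4611, -0.1352, 0.2065]
tcp_rot: [3.142, -0.0, 2.397]
wrist_force: [0.8, -0.1, -1.3]
grip_width: 0.295
```

```bash
python3 -c "
from h import *
plan(.501,.115,.21,177.5)"
```

```text
t 12.95 pos [ 0.4611 -0.1352  0.2065] eul [180.   -0.  137.4] F [ 0.8 -0.1 -1.3] grip 0.295 -> shift [140.2 211.1  -3.5] turn [  0.   -0.  -40.1]
```

Call:
play_rows:
  steps:
    - {"tx": 27,"ty": 40,"tz": -2,"ax": 0,"ay": 0,"az": -8,"jaw": 1}
    - {"tx": 54,"ty": 80,"tz": -3,"ax": 0,"ay": 0,"az": -16,"jaw": 1}
    - {"tx": 81,"ty": 121,"tz": -3,"ax": 0,"ay": 0,"az": -24,"jaw": 1}
    - {"tx": 108,"ty": 162,"tz": -3,"ax": 0,"ay": 0,"az": -32,"jaw": 1}
    - {"tx": 135,"ty": 203,"tz": -3,"ax": 0,"ay": 0,"az": -40,"jaw": 1}

```text
t: 13.45
position: [0.5007, 0.1055, 0.2094]
tcp_rot: [-3.142, 0.0, 3.095]
wrist_force: [1.0, -0.1, -1.6]
grip_width: 0.297
```

```bash
python3 - <<'E'
from h import *
plan(.501,.115,.097,177.5)
c=cam('wrist'); b=cam('top'); cv2.imwrite('pics/g.png',np.hstack([cv2.resize(c['color'],(400,300)),cv2.resize(b['color'][130:310,140:360],(366,300))]))
P=cloud(b)
print('tray floor', [np.median(P[v-3:v+4,u-3:u+4].reshape(-1,3),0).round(3) for u,v in proj(b,[[.36,.2,.082],[.57,.07,.082],[.57,.2,.082],[.36,.06,.082]]).astype(int)])
E
```

```text
t 13.45 pos [0.5007 0.1055 0.2094] eul [-180.     0.   177.4] F [ 1.  -0.1 -1.6] grip 0.297 -> shift [  0.2   9.5 112.4] turn [-0.   0.  -0.1]
tray floor [array([0.385, 0.13 , 0.548]), array([0.566, 0.064, 0.087]), array([0.526, 0.14 , 0.492]), array([0.383, 0.041, 0.54 ])]
```

View pics/g.png

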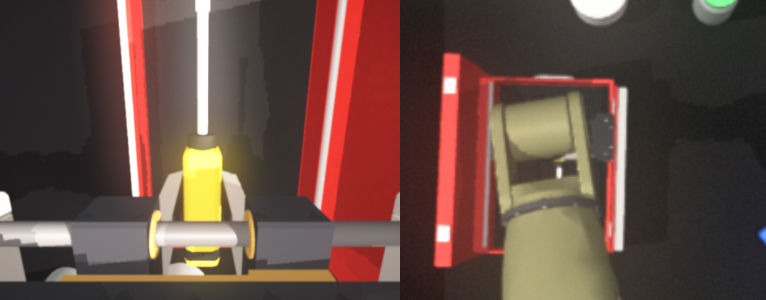

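The screwdriver is over the tray (wrist view: between front wall at column 135 and rear wall at column 315, parallel to both). Lowering and releasing.

Call:
play_rows:
  steps:
    - {"tx": 0,"ty": 12,"tz": 30,"ax": 0,"ay": 0,"az": 0,"jaw": 1}
    - {"tx": 0,"ty": 12,"tz": 70,"ax": 0,"ay": 0,"az": 0,"jaw": 1}
    - {"tx": 0,"ty": 12,"tz": 98,"ax": 0,"ay": 0,"az": 0,"jaw": 1}
    - {"tx": 0,"ty": 12,"tz": 109,"ax": 0,"ay": 0,"az": 0,"jaw": 1}
    - {"tx": 0,"ty": 12,"tz": 110,"ax": 0,"ay": 0,"az": 0,"jaw": 1}

```text
t: 14.05
position: [0.5014, 0.1149, 0.099]
tcp_rot: [-3.141, -0.001, 3.089]
wrist_force: [0.6, -0.4, -0.8]
grip_width: 0.294
```

Call:
play_rows:
  steps:
    - {"tx": 0,"ty": 0,"tz": 0,"ax": 0,"ay": 0,"az": 0,"jaw": 0.65}
    - {"tx": 0,"ty": 0,"tz": 0,"ax": 0,"ay": 0,"az": 0,"jaw": 0.5}
    - {"tx": 0,"ty": 0,"tz": 0,"ax": 0,"ay": 0,"az": 0,"jaw": 0.4}
    - {"tx": 0,"ty": 0,"tz": 0,"ax": 0,"ay": 0,"az": 0,"jaw": 0.4}
    - {"tx": 0,"ty": 0,"tz": 0,"ax": 0,"ay": 0,"az": 0,"jaw": 0.4}

```text
t: 14.55
position: [0.5016, 0.1155, 0.0997]
tcp_rot: [3.142, 0.0, 3.09]
wrist_force: [0.1, -0.4, 0.0]
grip_width: 0.594
```

Call:
play_rows:
  steps:
    - {"tx": 0,"ty": 0,"tz": -30,"ax": 0,"ay": 0,"az": 0,"jaw": 0.4}
    - {"tx": 0,"ty": 0,"tz": -80,"ax": 0,"ay": 0,"az": 0,"jaw": 0.4}
    - {"tx": 0,"ty": 0,"tz": -130,"ax": 0,"ay": 0,"az": 0,"jaw": 0.4}
    - {"tx": 0,"ty": 0,"tz": -180,"ax": 0,"ay": 0,"az": 0,"jaw": 0.4}
    - {"tx": 0,"ty": 0,"tz": -230,"ax": 0,"ay": 0,"az": 0,"jaw": 0.7}

```text
t: 15.05
position: [0.501, 0.1154, 0.3318]
tcp_rot: [3.141, 0.0, 3.09]
wrist_force: [-0.1, 0.1, 0.4]
grip_width: 0.549
```

```bash
python3 - <<'E'
from h import *
plan(.478,.32,.40,177.5)
c=cam('wrist'); cv2.imwrite('pics/i.png',c['color']); P=cloud(c)
H,S,V=cv2.split(cv2.cvtColor(c['color'],cv2.COLOR_BGR2HSV))
m=(H>18)&(H<36)&(S>110)&(V>150)&(P[...,2]>.06)&(P[...,2]<.13); print('handle',m.sum(),np.percentile(P[m],[1,50,99],axis=0).round(3))
m=(S<70)&(V>120)&(P[...,2]>.06)&(P[...,2]<.115)&(P[...,1]>.06)&(P[...,1]<.2); print('blade',m.sum(),np.percentile(P[m],[1,50,99],axis=0).round(3))
for n in ('top','scene'):
    c=cam(n);P=cloud(c); H,S,V=cv2.split(cv2.cvtColor(c['color'],cv2.COLOR_BGR2HSV))
    m=((H<8)|(H>172))&(S>120)&(V>60)&(P[...,2]>.15)&(P[...,2]<.4)&(P[...,1]<.4)&(P[...,1]>.2)&(P[...,0]>.3)&(P[...,0]<.63)
    Q=P[m]; Q=Q-np.c_[0*Q[:,0],-(Q[:,0]-.466)*.0436,0*Q[:,0]]
    for z in np.arange(.16,.36,.02):
        k=abs(Q[:,2]-z)<.01
        if k.sum()>10: print(n,z.round(2),k.sum(),'y pct',np.percentile(Q[k,1],[3,50,97]).round(3))
    print('top z',np.percentile(Q[:,2],99.5))
E
```

```text
t 15.05 pos [0.501  0.1154 0.3318] eul [180.   0. 177.] F [-0.1  0.1  0.4] grip 0.549 -> shift [ 33.5 203.1 -68.2] turn [ 0.   0.  -0.5]
handle 1726 [[0.47  0.098 0.083]
 [0.511 0.114 0.111]
 [0.572 0.13  0.113]]
blade 1838 [[0.366 0.061 0.062]
 [0.747 0.094 0.082]
 [0.797 0.128 0.102]]
top 0.16 106 y pct [0.243 0.261 0.262]
top 0.18 140 y pct [0.245 0.262 0.263]
top 0.2 163 y pct [0.245 0.262 0.264]
top 0.22 176 y pct [0.247 0.263 0.264]
top 0.24 212 y pct [0.249 0.264 0.265]
top 0.26 174 y pct [0.248 0.264 0.265]
top 0.28 18 y pct [0.246 0.251 0.259]
top 0.3 12 y pct [0.246 0.248 0.254]
top 0.34 1042 y pct [0.248 0.258 0.269]
top z 0.340912197013923
scene 0.16 362 y pct [0.257 0.263 0.268]
scene 0.18 330 y pct [0.259 0.264 0.268]
scene 0.2 339 y pct [0.254 0.265 0.269]
scene 0.22 357 y pct [0.259 0.265 0.27 ]
scene 0.24 349 y pct [0.259 0.266 0.27 ]
scene 0.26 359 y pct [0.26  0.266 0.271]
scene 0.28 358 y pct [0.26  0.267 0.272]
scene 0.3 251 y pct [0.258 0.268 0.272]
scene 0.32 31 y pct [0.262 0.266 0.269]
scene 0.34 54 y pct [0.247 0.251 0.259]
top z 0.33789956559613116
```

Screwdriver lies in the tray (handle x 0.47–0.57, y 0.10–0.13, top z 0.111). The lid stands nearly upright: outer face y ≈ 0.27, top z ≈ 0.336, hinge y ≈ 0.242. I go up, over and behind it with shut fingers.

Call:
play_rows:
  steps:
    - {"tx": 0,"ty": 0,"tz": -45,"ax": 0,"ay": 0,"az": -0.5,"jaw": 1}
    - {"tx": 0,"ty": 0,"tz": -90,"ax": 0,"ay": 0,"az": -0.5,"jaw": 1}
    - {"tx": 12,"ty": 45,"tz": -92,"ax": 0,"ay": 0,"az": -0.5,"jaw": 1}
    - {"tx": 24,"ty": 90,"tz": -92,"ax": 0,"ay": 0,"az": -0.5,"jaw": 1}
    - {"tx": 36,"ty": 135,"tz": -92,"ax": 0,"ay": 0,"az": -0.5,"jaw": 1}

```text
t: 15.7
position: [0.472, 0.2535, 0.4204]
tcp_rot: [-3.141, -0.001, 3.097]
wrist_force: [0.4, 0.2, 1.0]
grip_width: 0.016
```

Call:
play_rows:
  steps:
    - {"tx": 0,"ty": 40,"tz": 0,"ax": 0,"ay": 0,"az": 0,"jaw": 1}
    - {"tx": 0,"ty": 80,"tz": 0,"ax": 0,"ay": 0,"az": 0,"jaw": 1}
    - {"tx": 0,"ty": 80,"tz": 0,"ax": 0,"ay": 0,"az": 0,"jaw": 1}

```text
t: 16.0
position: [0.4754, 0.3357, 0.4186]
tcp_rot: [-3.14, -0.004, 3.102]
wrist_force: [1.1, -0.8, -0.4]
grip_width: 0.006
```

```bash
python3 - <<'E'
from h import *
plan(.474,.325,.31,177.5)
E
```

```text
t 16.0 pos [0.4754 0.3357 0.4186] eul [-179.9   -0.2  177.7] F [ 1.1 -0.8 -0.4] grip 0.006 -> shift [  0.6 -10.5 108.6] turn [-0.1 -0.2  0.2]
```

Call:
play_rows:
  steps:
    - {"tx": 0,"ty": 0,"tz": 40,"ax": 0,"ay": 0,"az": 0,"jaw": 1}
    - {"tx": 0,"ty": 0,"tz": 80,"ax": 0,"ay": 0,"az": 0,"jaw": 1}
    - {"tx": 0,"ty": 0,"tz": 105,"ax": 0,"ay": 0,"az": 0,"jaw": 1}
    - {"tx": 0,"ty": 0,"tz": 105,"ax": 0,"ay": 0,"az": 0,"jaw": 1}

```text
t: 16.4
position: [0.4752, 0.3309, 0.3123]
tcp_rot: [-3.138, -0.006, 3.098]
wrist_force: [0.4, -0.5, -0.3]
grip_width: 0.005
```

Call:
play_rows:
  steps:
    - {"tx": 0,"ty": -20,"tz": 0,"ax": 0,"ay": 0,"az": 0,"jaw": 1}
    - {"tx": 0,"ty": -35,"tz": 0,"ax": 0,"ay": 0,"az": 0,"jaw": 1}
    - {"tx": 0,"ty": -46,"tz": 0,"ax": 0,"ay": 0,"az": 0,"jaw": 1}
    - {"tx": 0,"ty": -58,"tz": 0,"ax": 0,"ay": 0,"az": 0,"jaw": 1}
    - {"tx": 0,"ty": -70,"tz": 0,"ax": 0,"ay": 0,"az": 0,"jaw": 1}

```text
t: 16.9
position: [0.4731, 0.2616, 0.3173]
tcp_rot: [3.14, 0.001, 3.098]
wrist_force: [1.0, 3.7, 2.9]
grip_width: 0.003
```

```bash
python3 - <<'E'
from h import *
plan(.471,.208,.3154,177.5)
c=cam('scene');P=cloud(c); H,S,V=cv2.split(cv2.cvtColor(c['color'],cv2.COLOR_BGR2HSV))
m=((H<8)|(H>172))&(S>120)&(V>60)&(P[...,2]>.15)&(P[...,2]<.4)&(P[...,1]<.4)&(P[...,1]>.1)&(P[...,0]>.5)&(P[...,0]<.6)
Q=P[m]; Q=Q+np.c_[0*Q[:,0],(Q[:,0]-.466)*.0436,0*Q[:,0]]
for z in np.arange(.16,.36,.04):
    k=abs(Q[:,2]-z)<.01
    if k.sum()>10: print(z.round(2),k.sum(),'y pct',np.percentile(Q[k,1],[3,50,97]).round(3))
E
```

```text
t 16.9 pos [0.4731 0.2616 0.3173] eul [1.799e+02 1.000e-01 1.775e+02] F [1.  3.7 2.9] grip 0.003 -> shift [ -0.2 -53.7   1.8] turn [0.1 0.1 0. ]
0.16 111 y pct [0.255 0.26  0.264]
0.2 115 y pct [0.252 0.256 0.26 ]
0.24 121 y pct [0.249 0.253 0.256]
0.28 133 y pct [0.247 0.25  0.254]
```

The lid is following (3.7 N). Continuing along the arc, about 1 rad/s.

Call:
play_rows:
  steps:
    - {"tx": 0,"ty": -17,"tz": -3,"ax": 0,"ay": 0,"az": 0,"jaw": 1}
    - {"tx": 0,"ty": -35,"tz": -2,"ax": 0,"ay": 0,"az": 0,"jaw": 1}
    - {"tx": 0,"ty": -54,"tz": 2,"ax": 0,"ay": 0,"az": 0,"jaw": 1}
    - {"tx": 0,"ty": -71,"tz": 7,"ax": 0,"ay": 0,"az": 0,"jaw": 1}
    - {"tx": 0,"ty": -88,"tz": 14,"ax": 0,"ay": 0,"az": 0,"jaw": 1}

```text
t: 17.45
position: [0.4691, 0.1734, 0.3026]
tcp_rot: [3.141, 0.0, 3.098]
wrist_force: [0.2, 1.0, 1.3]
grip_width: 0.003
```

```bash
python3 - <<'E'
from h import *
plan(.467,.1142,.2577,177.5)
E
```

```text
t 17.45 pos [0.4691 0.1734 0.3026] eul [180.    0.  177.5] F [0.2 1.  1.3] grip 0.003 -> shift [ -0.5 -59.2  44.9] turn [0. 0. 0.]
```

Call:
play_rows:
  steps:
    - {"tx": 0,"ty": -16,"tz": 9,"ax": 0,"ay": 0,"az": 0,"jaw": 1}
    - {"tx": 0,"ty": -32,"tz": 20,"ax": 0,"ay": 0,"az": 0,"jaw": 1}
    - {"tx": 0,"ty": -46,"tz": 32,"ax": 0,"ay": 0,"az": 0,"jaw": 1}
    - {"tx": 0,"ty": -59,"tz": 45,"ax": 0,"ay": 0,"az": 0,"jaw": 1}
    - {"tx": 0,"ty": -71,"tz": 60,"ax": 0,"ay": 0,"az": 0,"jaw": 1}

```text
t: 17.95
position: [0.4661, 0.1023, 0.2424]
tcp_rot: [-3.141, 0.001, 3.098]
wrist_force: [2.7, 1.2, 1.8]
grip_width: 0.003
```

```bash
python3 - <<'E'
from h import *
plan(.464,.0695,.157,177.5)
c=cam('scene');P=cloud(c); H,S,V=cv2.split(cv2.cvtColor(c['color'],cv2.COLOR_BGR2HSV))
m=((H<8)|(H>172))&(S>120)&(V>60)&(P[...,2]>.14)&(P[...,2]<.4)&(P[...,1]<.27)&(P[...,1]>-.05)&(P[...,0]>.5)&(P[...,0]<.6)
Q=P[m]; A=np.polyfit(Q[:,1],Q[:,2],1); print(len(Q),'slope',A,Q[:,2].max())
E
```

```text
t 17.95 pos [0.4661 0.1023 0.2424] eul [-180.     0.   177.5] F [2.7 1.2 1.8] grip 0.003 -> shift [  0.8 -32.8  85.4] turn [-0.  0.  0.]
552 slope [-0.50700096  0.27566966] 0.26009613549728017
```

Call:
play_rows:
  steps:
    - {"tx": 0,"ty": -10,"tz": 15,"ax": 0,"ay": 0,"az": 0,"jaw": 1}
    - {"tx": 0,"ty": -18,"tz": 32,"ax": 0,"ay": 0,"az": 0,"jaw": 1}
    - {"tx": 0,"ty": -25,"tz": 49,"ax": 0,"ay": 0,"az": 0,"jaw": 1}
    - {"tx": 0,"ty": -28,"tz": 62,"ax": 0,"ay": 0,"az": 0,"jaw": 1}
    - {"tx": 0,"ty": -31,"tz": 72,"ax": 0,"ay": 0,"az": 0,"jaw": 1}

```text
t: 18.5
position: [0.4646, 0.0721, 0.17]
tcp_rot: [-3.141, -0.001, 3.098]
wrist_force: [0.0, 0.4, 1.5]
grip_width: 0.006
```

Call:
play_rows:
  steps:
    - {"tx": 0,"ty": -1,"tz": 5,"ax": 0,"ay": 0,"az": 0,"jaw": 1}
    - {"tx": 0,"ty": -1,"tz": 9,"ax": 0,"ay": 0,"az": 0,"jaw": 1}
    - {"tx": 0,"ty": -1,"tz": 12,"ax": 0,"ay": 0,"az": 0,"jaw": 1}

```text
t: 18.8
position: [0.4649, 0.0714, 0.1586]
tcp_rot: [-3.141, 0.0, 3.098]
wrist_force: [-0.1, -1.0, 0.5]
grip_width: 0.003
```

Call:
play_rows:
  steps:
    - {"tx": 0,"ty": 0,"tz": 1.5,"ax": 0,"ay": 0,"az": 0,"jaw": 1}
    - {"tx": 0,"ty": 0,"tz": 2,"ax": 0,"ay": 0,"az": 0,"jaw": 1}

```text
t: 19.0
position: [0.4649, 0.0714, 0.1571]
tcp_rot: [-3.142, 0.001, 3.099]
wrist_force: [-3.9, -0.9, 11.2]
grip_width: 0.004
```

Call:
play_rows:
  steps:
    - {"tx": 0,"ty": 0,"tz": 1,"ax": 0,"ay": 0,"az": 0,"jaw": 1}
    - {"tx": 0,"ty": 0,"tz": 2,"ax": 0,"ay": 0,"az": 0,"jaw": 1}

```text
t: 19.2
position: [0.4651, 0.0714, 0.1569]
tcp_rot: [-3.142, 0.002, 3.099]
wrist_force: [-14.3, -2.2, 37.8]
grip_width: 0.006
```

Call:
play_rows:
  steps:
    - {"tx": 0,"ty": 0,"tz": -20,"ax": 0,"ay": 0,"az": 0,"jaw": 1}
    - {"tx": 0,"ty": 0,"tz": -65,"ax": 0,"ay": 0,"az": 0,"jaw": 1}
    - {"tx": 0,"ty": -45,"tz": -95,"ax": 0,"ay": 0,"az": 0,"jaw": 1}
    - {"tx": 0,"ty": -90,"tz": -105,"ax": 0,"ay": 0,"az": 0,"jaw": 1}
    - {"tx": 0,"ty": -140,"tz": -110,"ax": 0,"ay": 0,"az": 0,"jaw": 1}

```text
t: 19.7
position: [0.4588, -0.0695, 0.2664]
tcp_rot: [-3.141, 0.003, 3.1]
wrist_force: [1.3, 0.1, -0.2]
grip_width: 0.005
```

Call:
play_rows:
  steps:
    - {"tx": 0,"ty": -45,"tz": 0,"ax": 0,"ay": 0,"az": 0,"jaw": 1}
    - {"tx": 0,"ty": -90,"tz": 0,"ax": 0,"ay": 0,"az": 0,"jaw": 1}
    - {"tx": 0,"ty": -135,"tz": 0,"ax": 0,"ay": 0,"az": 0,"jaw": 1}
    - {"tx": 0,"ty": -180,"tz": 0,"ax": 0,"ay": 0,"az": 0,"jaw": 1}
    - {"tx": 0,"ty": -200,"tz": 0,"ax": 0,"ay": 0,"az": 0,"jaw": 1}

```text
t: 20.2
position: [0.4495, -0.2711, 0.2643]
tcp_rot: [-3.141, -0.0, 3.096]
wrist_force: [0.1, -0.1, -0.2]
grip_width: 0.005
```

```bash
python3 - <<'E'
from h import *
plan(.464,.0695,.157,177.5)
for n in('scene','top'):
    c=cam(n);P=cloud(c); H,S,V=cv2.split(cv2.cvtColor(c['color'],cv2.COLOR_BGR2HSV))
    if n=='scene': cv2.imwrite('pics/z.png',c['color'])
    m=((H<8)|(H>172))&(S>120)&(V>60)&(P[...,2]>.135)&(P[...,2]<.2)&(P[...,1]<.23)&(P[...,1]>.04)&(P[...,0]>.34)&(P[...,0]<.6)
    Q=P[m]; print(n,m.sum(),'slope',np.polyfit(Q[:,1],Q[:,2],1),np.percentile(Q[:,2],[2,50,98]).round(3))
    m=(S<70)&(V>105)&(P[...,1]<.08)&(P[...,1]>-.2)&(P[...,2]>.05)&(P[...,2]<.082)&(P[...,0]<.6)&(P[...,0]>.3)
    print('trim',m.sum(),np.percentile(P[m],[1,50,99],axis=0).round(3))
E
```

```text
t 20.2 pos [ 0.4495 -0.2711  0.2643] eul [-180.    -0.   177.4] F [ 0.1 -0.1 -0.2] grip 0.005 -> shift [  0.9 340.9 107.3] turn [-0.  -0.  -0.1]
scene 804 slope [1.39849751e-04 1.46831427e-01] [0.141 0.147 0.153]
trim 330 [[0.317 0.003 0.059]
 [0.393 0.014 0.073]
 [0.597 0.028 0.081]]
top 6282 slope [-0.0004038   0.14733989] [0.142 0.147 0.157]
trim 491 [[0.319 0.002 0.068]
 [0.456 0.015 0.074]
 [0.598 0.027 0.081]]
```

View pics/z.png

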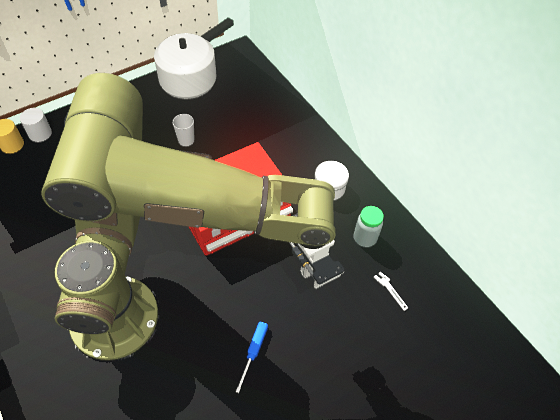

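The lid top is level (slope about 0, z 0.147 against 0.146 nominal). The trim has not moved from its home position. The jar (370,226), tin (331,180) and tumbler (183,128) still stand, and the arm is clear. Handing in.

```bash
python3 -c "
from plant import hand_in
print(hand_in())"
```

```text
the job is handed in; nothing more can be done
None
```

I handed the job in at about 20 s of robot time, with every part of the task carried out. `hand_in` gives no verdict, so what follows is my own last checks.

- **Spanner and drawer:** I laid the larger spanner in the open drawer and released it. It then measured inside the walls. I pushed the drawer through its catch (12.6 N) and against its stop (43 N, no further movement). With the arm away, the trim stayed at the same place in both the scene and top views. I could not see the spanner again after the drawer closed.
- **Screwdriver and lid:** The yellow screwdriver lay flat in the tray, with the top of its handle at 0.111 m. I pushed the lid down from behind at about 1 rad/s and pressed it shut with 38 N. It then measured level to within 0.001 rad, with its top at 0.147 m against the 0.146 m expected.
- **Bystanders:** The jar, tumbler and tin stand upright in the last picture. I did not re-measure their positions.
- **Checks that disagreed:** One pose reading taken just after a move was off by about 5 mm, which left the first spanner grip too high. I lowered and closed again before lifting. One colour mask on the screwdriver handle picked up background, so I used the blade's line instead.

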